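Stand the vessels in their heating inserts

TASK

Four vessels are to be warmed on the hotplate, so stand each one upright, right down on the bottom of the bore of the aluminium heating insert made for it: the small white-capped vial in the red insert (smallest bore), the green-capped white bottle in the green one, the brown bottle in the gold one and the conical flask in the blue one (widest bore). Set them down gently, do not drop any or knock any over, and let go of all of them.

Things in the scene. Friction and masses are not known exactly. Their poses are not given: they have to be found in the camera images.
- vial_mid (a point): small clear round vial with a white cap, 24 mm across, 50 mm high, 22 g. This point: its centre, 25 mm above its underside; z up along it. Grip its upper half. Starts upright in one of four places in the front row. One place lies just in front of the hotplate (0.10 m high, front edge near x = 0.43, y from 0.15 to 0.39, tall glassware on it), three lie right of that; vessels stand 0.12 m or more apart.
- white_bottle_mid (a point): white plastic bottle with a dark green screw cap, round: body 38 mm across up to 53 mm, cap 24 mm across above 57 mm, 74 mm high, 50 g. This point: its centre, 37 mm above its underside; z up. Grip the top of the body. Starts upright in one of four places in the front row.
- amber_bottle_mid (a point): brown bottle with a black cap, round: body 56 mm across up to 70 mm, cap 34 mm across above 75 mm, 102 mm high, 190 g. This point: its centre, 51 mm above its underside; z up. Grip the upper half of the body. (Another at the far left by the balance, under the large extraction hood that hangs over the left of the table, is not meant: keep the arm low and drawn in there.) Starts upright in one of four places in the front row.
- flask_mid (a point): conical glass flask, pink contents, red stopper: base 63 mm across, 118 mm high, 70 g. To the fingers it narrows evenly to 34 mm at 88 mm and 30 mm at 102 mm up; the stopper gives no hold. This point: on its axis, 59 mm above its underside; z up. Grip it 88 to 98 mm up. (Flasks at the far left are not meant.) Starts upright in one of four places in the front row.
- red_block_seat (a point): loose aluminium heating insert, anodised dark red: round disc 92 mm across, 22 mm high, 0.55 kg, with one round blind bore 31 mm wide and 14 mm deep (mouth bevelled to 41 mm over its top 6 mm). Made for the small vial. This point: centre of the bore's bottom, where the vessel stands, 8 mm above the table; z up. Stands in one of four places right of the hotplate, behind the vessels.
- green_block_seat (a point): loose aluminium heating insert, anodised dark green: round disc 92 mm across, 28 mm high, 0.55 kg, with one round blind bore 45 mm wide and 20 mm deep (mouth bevelled to 55 mm over its top 6 mm). Made for the green-capped white bottle. This point: centre of the bore's bottom, where the vessel stands, 8 mm above the table; z up. Stands in one of four places right of the hotplate, behind the vessels.
- gold_block_seat (a point): loose aluminium heating insert, anodised gold: round disc 92 mm across, 34 mm high, 0.55 kg, with one round blind bore 63 mm wide and 26 mm deep (mouth bevelled to 73 mm over its top 6 mm). Made for the brown bottle. This point: centre of the bore's bottom, where the vessel stands, 8 mm above the table; z up. Stands in one of four places right of the hotplate, behind the vessels.
- blue_block_seat (a point): loose aluminium heating insert, anodised blue: round disc 92 mm across, 30 mm high, 0.55 kg, with one round blind bore 71 mm wide and 22 mm deep (mouth bevelled to 81 mm over its top 6 mm). Made for the conical flask. This point: centre of the bore's bottom, where the vessel stands, 8 mm above the table; z up. Stands in one of four places right of the hotplate, behind the vessels.
There are look-alikes about, which are no part of the job. Leave any turquoise look-alike of the part that bears amber_bottle_mid alone.

How it is judged:
By the outcome, as a careful person would: the job done as asked, in the order asked, and still so for the second after the job is handed in, with the robot touching nothing.
It also fails if it takes over 128 s, if anything falls off the work surface, if the arm or the gripper's body presses on something with over 40 N, if the wrist force passes 120 N, or if a joint passes its speed limit or range.

ROBOT

A 7-joint arm with a two-finger parallel gripper is mounted at the origin on a cart in front of the work surface, level with it; the furniture and walls round the work are solid. World frame = base frame: x ahead of the robot, y to its left, z up, the work surface at z = 0. Lengths are in mm, angles in rad, forces in N, time in s.
With the tool pointing down it reaches from about 425 to 925 mm from the base axis. Payload 6.8 kg.
Tool frame: the origin (TCP) lies on the centre line of the jaws, within the pads' length; the fingertips stand tip_extent ahead of it and the grasp point (between the pads) lies 3 mm ahead of it (tip_extent is the distance from the TCP to the fingertips, in mm); z points along the fingers, y is the line along which they close (so a half turn about z gives the same grasp; the last joint's range is limited). The gripper opens to 88 mm and grips with 3 to 60 N. Pads are 20 mm wide; open, the fingers measure 115 mm over their backs; the gripper's body (75 mm by 178 mm) begins 61 mm behind the grasp point.
Start: joints at [1.077, 0.477, 0.022, 1.555, -0.011, 1.109, -0.083], TCP at [254.013, -625.399, 244.664] pointing down, gripper open.
Joint ranges: [-2.96, 2.96], [-0.34, 2.1], [-1.41, 1.46], [0.24, 2.44], [-1.37, 4.51], [0.17, 1.92], [-2.96, 2.96]. Speed limits (rad/s): [2.39, 2.39, 3.14, 3.14, 3.14, 3.14, 3.14].

INTERFACE

Orientations are given as a unit quaternion [w, x, y, z].
In Python, from plant import read_state, grab_frame, camera_params, hand_in, tip_extent gives the robot as it stands. The module is installed in compiled form; this text tells all that it offers.
- The arm moves only by the tool carry_out, never from a script. Its argument "commands" is a list of rows, each a list of 3 entries, a list of its own where there are three numbers: the finger opening in m, from 0 to 0.0878, then the shift along the tool's x, y, z in m, then the turn about the tool's z in rad. A call has exactly 5 rows; each row shifts and turns the commanded pose from where the row before left it, along the tool's axes as they then stand; what a row does not reach is not made up. A row lasts 1/12 s, in which the tool goes at most 41.7 mm and 7.16 degrees, less where a joint would pass 70% of its speed; a pose out of reach is approached as far as the arm can. A call with a gripper value outside its range is refused whole. The fingers move at their own pace and stop on an object; "grip_force" is the grip in N (left out, the last holds). Time passes only in rows, so rows that do not move let the fingers close, or fill a call up. It gives the time, the measured TCP pose, the force, the opening and the grip force at its end, in the units of the state.
- read_state(): the state, without advancing time (a new reading comes with each control period).
- grab_frame(name): name is "scene" or "side" or "wrist"; returns the picture (420x560x3 uint8, blue, green, red); there is no depth.
- camera_params(name): a dict with "mtx" (3x3 intrinsics, pixels), "eye" and "orientation" of the camera in the world; the wrist camera has in their place "tool_from_camera" (4x4, takes a point from camera to tool coordinates, whose origin is the TCP and whose axes are the flange's). Camera axes: x right, y down, z forward; pixel columns grow to the right and rows downward; lengths in mm; the calibration is good to about 2 mm. A picture is of the moment at which its call begins: read the wrist's pose just before it. camera_params takes no time and is no camera call.
- hand_in(): hands the job in; it is judged then, once.
The state is a dict: "t": time; "joint_positions": joint angles; "qd": joint speeds; "joint_torque": joint torques, N m; "position": TCP position; "ee_rot": TCP orientation; "wrist_force": force on the tool from outside, world axes, zero at the start; "moment": the same for the moment, N m; "grip_width": opening from 0.0 (shut) to 1.0 (fully open); "gripper_force": force on a finger pad.
Only numpy, scipy, OpenCV 4.12 (cv2) and the standard library are available. Lean on these libraries where they do the work, as an engineer would, in place of code of your own. Each camera call takes 0.05 s, during which the arm holds its last target. There are 200 camera calls.

## Working session

There is one attempt and no reset: what is moved stays moved. The work goes in short steps, Python scripts to look and compute and a tool call to move; the robot and the scene stay as the last step left them, time stands still between calls to the robot, and variables do not carry over. Pictures are saved under pics/ and viewed, at most 17 in all, crops included, and the job is handed in when it is done.

Besides the shell and the picture viewer there is one more tool, called after "Emit:" by a JSON object that holds its "method" and its "body". carry_out: Moves the arm, as the interface text tells. Its arguments: {"type":"object","properties":{"commands":{"type":"array"},"grip_force":{"type":"number"}},"required":["commands"]}

```bash
ls; mkdir -p pics
python3 - <<'E'
from plant import *
import cv2
s=read_state();print(s,tip_extent)
for n in("scene","side","wrist"):
    cv2.imwrite(f"pics/{n}0.png",grab_frame(n));print(n,camera_params(n))
E
```

```text
pics
{'t': 0.0, 'joint_positions': array([ 1.07689551,  0.47778497,  0.0223651 ,  1.55641662, -0.01149632,
        1.1093386 , -0.08308318]), 'qd': array([ 0.00079769, -0.00017429,  0.0009505 , -0.00056014, -0.00033788,
        0.00043156,  0.00040524]), 'joint_torque': array([ 5.64759375e-04, -5.82842088e+01,  1.53493021e+00, -2.72602969e+01,
       -5.42918674e-02,  1.69551303e-02,  2.12859086e-04]), 'position': array([ 253.76533862, -624.87693305,  243.70706155]), 'ee_rot': array([-8.75270950e-04,  9.81450218e-01,  1.91715002e-01, -2.47175495e-04]), 'wrist_force': array([-0.19643285,  0.8522152 ,  0.46318661]), 'moment': array([-0.00639548, -0.00450309, -0.00635777]), 'gripper_force': 0.0, 'grip_width': 1.0008379798161617} 22.0
scene {'mtx': array([[458.5092353 ,   0.        , 272.48145335],
       [  0.        , 458.5092353 , 207.51628208],
       [  0.        ,   0.        ,   1.        ]]), 'eye': array([-638.08050973,  651.65347247,  636.16091246]), 'orientation': array([ 0.29887224, -0.44349476,  0.70666965, -0.46325563])}
side {'mtx': array([[532.98155094,   0.        , 282.08896921],
       [  0.        , 532.98155094, 204.9225369 ],
       [  0.        ,   0.        ,   1.        ]]), 'eye': array([  578.07057455, -1123.12257799,   855.97726435]), 'orientation': array([-0.48336861,  0.87463374,  0.03438194, -0.01372922])}
wrist {'mtx': array([[306.42093405,   0.        , 278.07238035],
       [  0.        , 306.42093405, 206.36724369],
       [  0.        ,   0.        ,   1.        ]]), 'tool_from_camera': array([[ 4.19939806e-04, -9.65769614e-01, -2.59400995e-01,
         7.08144576e+01],
       [ 9.99999901e-01,  3.67741656e-04,  2.49752502e-04,
         1.16898800e+00],
       [-1.45810826e-04, -2.59401074e-01,  9.65769673e-01,
        -1.39972065e+02],
       [ 0.00000000e+00,  0.00000000e+00,  0.00000000e+00,
         1.00000000e+00]])}
```

View pics/scene0.png

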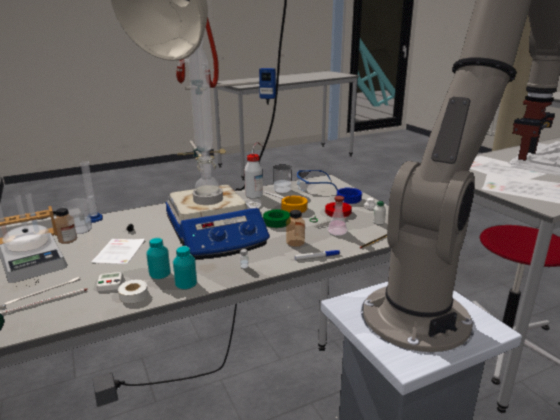

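View pics/side0.png

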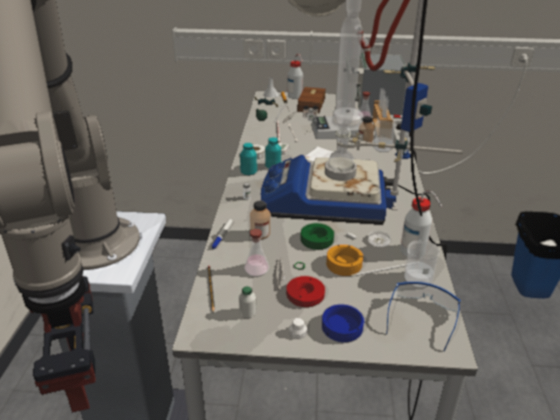

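The scene view shows the vial at about (244,260), amber at (296,230), flask at (338,215) and white bottle at (379,212). In the side view the inserts are green (318,236), gold (346,260), red (306,292) and blue (343,323). I'll zoom in next.

Run:
```python
import cv2
a=cv2.imread("pics/side0.png")[165:355,200:400];cv2.imwrite("pics/sidec.png",cv2.resize(a,None,fx=3,fy=3,interpolation=2))
a=cv2.imread("pics/scene0.png")[160:290,225:425];cv2.imwrite("pics/scenec.png",cv2.resize(a,None,fx=4,fy=4,interpolation=2))
```

```text
(no output)
```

View pics/sidec.png

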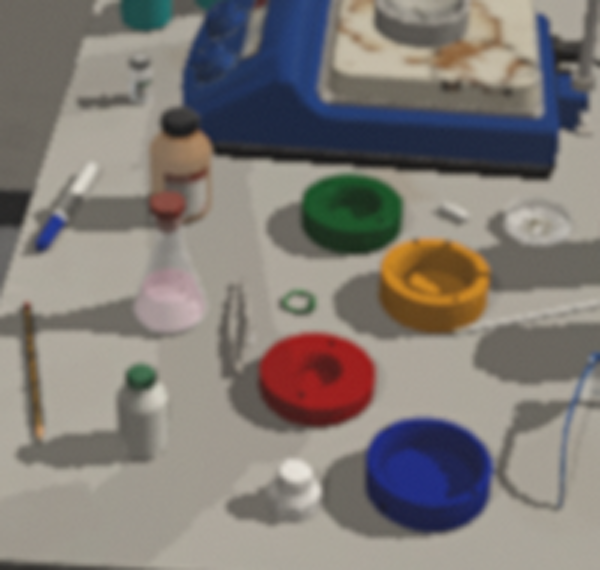

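View pics/scenec.png

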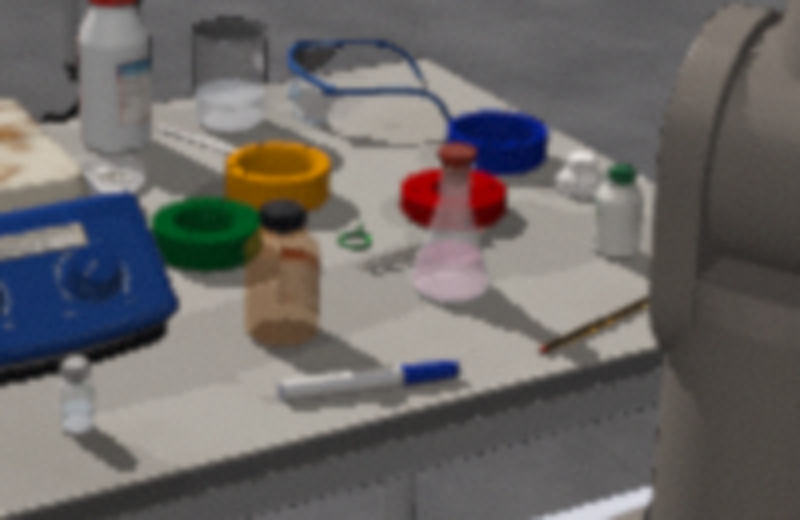

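The crops show each cap and disc top clearly in both views. I'll triangulate the top centres.

```bash
cat > h.py <<'E'
import numpy as np, cv2
from plant import *
from scipy.spatial.transform import Rotation as R
def rot(q): return R.from_quat(np.roll(q,-1))
def ray(px,cam=None,pose=None):
    """pixel -> (origin, unit dir) in world; pose=(position,quat) for wrist"""
    c=camera_params(cam); d=np.linalg.solve(c["mtx"],[px[0],px[1],1.])
    if pose is None: o=c["eye"]; d=rot(c["orientation"]).apply(d)
    else:
        T=c["tool_from_camera"]; r=rot(pose[1]); o=pose[0]+r.apply(T[:3,3]); d=r.apply(T[:3,:3]@d)
    return o,d/np.linalg.norm(d)
def tri(rays):
    A=[np.eye(3)-np.outer(d,d) for o,d in rays]
    p=np.linalg.solve(sum(A),sum(a@o for a,(o,d) in zip(A,rays)))
    return p,[np.linalg.norm(a@(p-o)) for a,(o,d) in zip(A,rays)]
def atz(r,z): o,d=r; return o+d*(z-o[2])/d[2]
def look(name):
    s=read_state(); f=grab_frame("wrist"); cv2.imwrite(f"pics/{name}.png",f); return (s["position"],s["ee_rot"]),f
def proj(P,pose):
    c=camera_params("wrist");T=c["tool_from_camera"]
    q=rot(pose[1]).inv().apply(np.array(P,float)-pose[0]); q=T[:3,:3].T@(q-T[:3,3]); u=c["mtx"]@q; return u[:2]/u[2]
E
python3 - <<'E'
from h import *
D=dict(green=((352,206),(208,225)),gold=((435,272),(279,164)),red=((317,370),(454,192)),blue=((430,460),(498,133)),
amber=((181,118),(284,212)),vial=((139,62),(75,361)),flask=((167,202),(457,149)),white=((142,372),(622,170)))
for k,(a,b) in D.items():
    p,e=tri([ray((200+a[0]/3,165+a[1]/3),"side"),ray((225+b[0]/4,160+b[1]/4),"scene")]);print(k,p.round(0),np.round(e,1),round(np.hypot(*p[:2])))
s=read_state();print(rot(s["ee_rot"]).as_matrix().round(3))
E
```

```text
green [594.  60.  23.] [0.7 0.7] 597
gold [665. -43.  32.] [0.8 0.8] 666
red [ 570. -161.   19.] [1.2 1.2] 592
blue [ 655. -262.   26.] [2.2 2.2] 706
amber [438.  74.  99.] [1.1 1.1] 444
vial [377. 262.  48.] [2.6 2.6] 459
flask [445. -79. 117.] [0.5 0.5] 452
white [ 442. -235.   72.] [0.8 0.8] 501
[[ 0.926  0.376 -0.001]
 [ 0.376 -0.926  0.001]
 [-0.    -0.001 -1.   ]]
```

Emit:
{"method": "carry_out", "body": {"commands": [[0.0878, [0, 0, 0], 0.0965], [0.0878, [0, 0, 0], 0.0965], [0.0878, [0, 0, 0], 0.0965], [0.0878, [0, 0, 0], 0.0965], [0.0878, [0, 0, 0], 0]], "grip_force": 15}}

```text
t: 0.57
position: [254.1, -625.2, 244.3]
ee_rot: [-0.0, 1.0, -0.002, -0.0]
wrist_force: [-0.5, 1.0, -0.5]
grip_width: 0.998
gripper_force: 0.0
```

Emit:
{"method": "carry_out", "body": {"commands": [[0.0878, [0.022, -0.032, 0], 0], [0.0878, [0.022, -0.032, 0], 0], [0.0878, [0.022, -0.032, 0], 0], [0.0878, [0.022, -0.032, 0], 0], [0.0878, [0.022, -0.032, 0], 0]]}}

```text
t: 0.98
position: [364.7, -463.7, 244.6]
ee_rot: [-0.0, 1.0, 0.001, -0.0]
wrist_force: [1.0, -0.7, -0.8]
grip_width: 0.998
gripper_force: 0.0
```

Emit:
{"method": "carry_out", "body": {"commands": [[0.0878, [0.022, -0.032, 0], 0], [0.0878, [0.022, -0.032, 0], 0], [0.0878, [0.022, -0.032, 0], 0], [0.0878, [0.022, -0.032, 0], 0], [0.0878, [0.022, -0.032, 0], 0]]}}

```text
t: 1.4
position: [474.7, -303.7, 244.8]
ee_rot: [0.0, 1.0, 0.002, 0.0]
wrist_force: [0.3, 0.5, -0.4]
grip_width: 0.999
gripper_force: 0.0
```

Emit:
{"method": "carry_out", "body": {"commands": [[0.0878, [0.005, -0.035, 0], 0], [0.0878, [0.005, -0.035, 0], 0], [0.0878, [0.005, -0.035, 0], 0], [0.0878, [0.005, -0.035, 0], 0], [0.0878, [0, 0, 0], 0]]}}

```text
t: 1.82
position: [495.4, -157.5, 244.8]
ee_rot: [-0.002, 1.0, 0.007, 0.0]
wrist_force: [0.1, 0.7, 0.7]
grip_width: 1.005
gripper_force: 0.0
```

Run:
```python
from h import *
p,f=look("w1"); print(p)
for k,P in dict(green=(594,60,28),gold=(665,-43,34),red=(570,-161,22),blue=(655,-262,30),amber=(438,74,102),vial=(377,262,50),flask=(445,-79,118),white=(442,-235,74)).items(): print(k,proj(P,p).round())
for px in((249,172),(274,164)): print(atz(ray(px,"side"),0))
```

```text
(array([ 495.43912862, -157.48970868,  244.7551393 ]), array([-1.53039346e-03,  9.99977210e-01,  6.56952798e-03,  2.82052546e-04]))
green [81. 96.]
gold [168.  23.]
red [282. 121.]
blue [380.  38.]
amber [ 45. 254.]
vial [-69. 281.]
flask [193. 257.]
white [348. 244.]
[360.67836232 431.32798606   0.        ]
[438.93214027 495.89633954   0.        ]
```

View pics/w1.png

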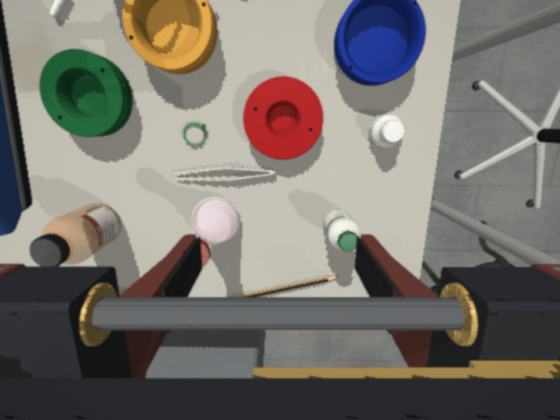

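The wrist view agrees with the predictions to within a few px: red bore (283,118), green (86,93), gold (169,27), blue (379,39). Next I'll go above the vial.

Emit:
{"method": "carry_out", "body": {"commands": [[0.0878, [-0.011, -0.037, 0], 0], [0.0878, [-0.011, -0.037, 0], 0], [0.0878, [-0.011, -0.037, 0], 0], [0.0878, [-0.011, -0.037, 0], 0], [0.0878, [-0.011, -0.037, 0], 0]]}}

```text
t: 2.28
position: [438.6, 19.7, 244.8]
ee_rot: [0.0, 1.0, 0.0, 0.0]
wrist_force: [0.7, 0.3, 0.3]
grip_width: 0.997
gripper_force: 0.0
```

Emit:
{"method": "carry_out", "body": {"commands": [[0.0878, [-0.008, -0.037, 0], 0], [0.0878, [-0.008, -0.037, 0], 0], [0.0878, [-0.008, -0.037, 0], 0], [0.0878, [-0.008, -0.037, 0], 0], [0.0878, [-0.008, -0.037, 0], 0]]}}

```text
t: 2.7
position: [399.3, 205.1, 244.9]
ee_rot: [0.0, 1.0, 0.0, 0.0]
wrist_force: [1.0, -0.5, 0.1]
grip_width: 1.003
gripper_force: 0.0
```

Emit:
{"method": "carry_out", "body": {"commands": [[0.0878, [-0.011, -0.024, 0], 0], [0.0878, [-0.011, -0.025, 0], 0], [0.0878, [0, 0, 0.03], 0], [0.0878, [0, 0, 0.03], 0], [0.0878, [0, 0, 0.03], 0]]}}

```text
t: 3.12
position: [378.2, 253.4, 154.0]
ee_rot: [-0.0, 1.0, 0.001, 0.001]
wrist_force: [1.0, -0.6, 0.4]
grip_width: 0.997
gripper_force: 0.0
```

Run:
```python
from h import *
p,f=look("w2"); print(p, proj((377,262,50),p))
```

```text
(array([378.16228958, 253.40685934, 154.04911283]), array([-3.83506376e-04,  9.99999024e-01,  9.19600346e-04,  9.79645478e-04])) [266.47346383 214.5839696 ]
```

View pics/w2.png

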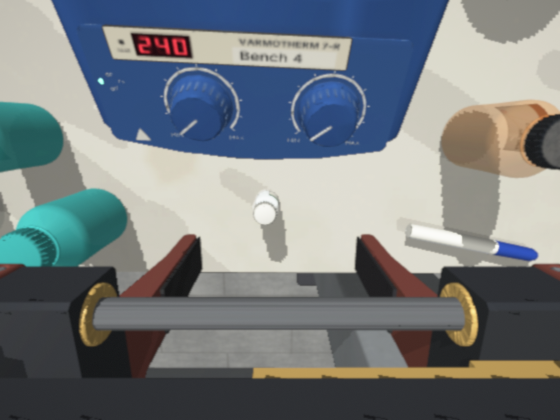

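The vial cap is at (264,213), about 2 mm from the prediction. I'll descend and grip.

Emit:
{"method": "carry_out", "body": {"commands": [[0.0878, [0, -0.01, 0.02], 0], [0.0878, [0, 0, 0.03], 0], [0.0878, [0, 0, 0.03], 0], [0.0878, [0, 0, 0.025], 0], [0.0878, [0, 0, 0.01], 0]], "grip_force": 12}}

```text
t: 3.58
position: [377.0, 261.8, 37.6]
ee_rot: [0.001, 1.0, 0.0, -0.001]
wrist_force: [0.1, 0.4, 0.1]
grip_width: 0.999
gripper_force: 0.0
```

Emit:
{"method": "carry_out", "body": {"commands": [[0.06, [0, 0, 0], 0], [0.04, [0, 0, 0], 0], [0.03, [0, 0, 0], 0], [0.015, [0, 0, 0], 0], [0.015, [0, 0, 0], 0]], "grip_force": 12}}

```text
t: 4.0
position: [378.1, 264.0, 40.9]
ee_rot: [-0.001, 1.0, -0.0, 0.001]
wrist_force: [-0.2, 0.3, -0.5]
grip_width: 0.656
gripper_force: 0.0
```

Emit:
{"method": "carry_out", "body": {"commands": [[0.015, [0, 0, 0], 0], [0.015, [0, 0, 0], 0], [0.015, [0, 0, 0], 0], [0.015, [0, 0, 0], 0], [0.015, [0, 0, 0], 0]]}}

```text
t: 4.42
position: [377.2, 263.6, 39.7]
ee_rot: [-0.0, 1.0, -0.0, 0.0]
wrist_force: [-0.0, -0.4, 0.4]
grip_width: 0.278
gripper_force: 0.0
```

Emit:
{"method": "carry_out", "body": {"commands": [[0.015, [0, 0, 0], 0], [0.015, [0, 0, 0], 0], [0.015, [0, 0, 0], 0], [0.015, [0, 0, -0.005], 0], [0.015, [0, 0, -0.01], 0]]}}

```text
t: 4.83
position: [376.5, 263.1, 54.3]
ee_rot: [0.001, 1.0, 0.0, -0.001]
wrist_force: [-0.5, -0.0, -0.5]
grip_width: 0.262
gripper_force: 12.0
```

Emit:
{"method": "carry_out", "body": {"commands": [[0.015, [0, 0, -0.03], 0], [0.015, [0, 0, -0.035], 0], [0.015, [0, 0, -0.035], 0], [0.015, [0, 0, -0.035], 0], [0.015, [0, 0, -0.02], 0]]}}

```text
t: 5.25
position: [377.8, 264.6, 214.1]
ee_rot: [-0.001, 1.0, 0.0, 0.002]
wrist_force: [0.6, 0.3, -0.9]
grip_width: 0.264
gripper_force: 12.0
```

Emit:
{"method": "carry_out", "body": {"commands": [[0.015, [0.005, 0.025, 0], 0], [0.015, [0.008, 0.035, 0], 0], [0.015, [0.008, 0.035, 0], 0], [0.015, [0.008, 0.035, 0], 0], [0.015, [0.008, 0.035, 0], 0]]}}

```text
t: 5.67
position: [414.0, 97.1, 210.6]
ee_rot: [-0.0, 1.0, 0.0, 0.001]
wrist_force: [0.2, -0.1, 0.0]
grip_width: 0.268
gripper_force: 12.0
```

Emit:
{"method": "carry_out", "body": {"commands": [[0.015, [0.013, 0.035, 0], 0], [0.015, [0.013, 0.035, 0], 0], [0.015, [0.014, 0.036, 0], 0], [0.015, [0.014, 0.036, 0], 0], [0.015, [0.014, 0.034, 0], 0]]}}

```text
t: 6.08
position: [482.2, -79.5, 210.7]
ee_rot: [-0.0, 1.0, -0.0, 0.0]
wrist_force: [0.8, 0.9, 0.0]
grip_width: 0.266
gripper_force: 12.0
```

Emit:
{"method": "carry_out", "body": {"commands": [[0.015, [0.02, 0.026, 0], 0], [0.015, [0.02, 0.026, 0], 0], [0.015, [0.02, 0.026, 0], 0], [0.015, [0, 0, 0], 0], [0.015, [0, 0, 0], 0]]}}

```text
t: 6.5
position: [542.3, -156.8, 210.0]
ee_rot: [-0.0, 1.0, -0.001, 0.0]
wrist_force: [-0.2, 0.2, -0.8]
grip_width: 0.266
gripper_force: 12.0
```

Run:
```python
from h import *
p,f=look("w3"); print(p, proj((570,-161,22),p),read_state()["grip_width"])
```

```text
(array([ 542.34486747, -156.79498594,  210.02925369]), array([-1.98040171e-04,  9.99998904e-01, -1.46094875e-03,  1.35430236e-04])) [280.95481828 166.27639634] 0.26477298854701553
```

View pics/w3.png

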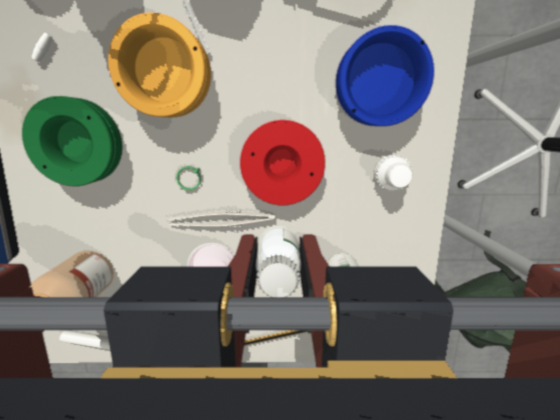

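The vial is held at about (279,265), and the red bore is near (282,162). I'll measure all four discs by matching silhouettes in this view.

```bash
cat >> h.py <<'E'
DISC=dict(red=(22,570,-161,-12,10),green=(28,594,60,50,85),gold=(34,665,-43,14,26),blue=(30,655,-262,108,130))
def model(x,y,prof,pose):
    a=np.linspace(0,2*np.pi,72)
    P=[proj((x+r*np.cos(t),y+r*np.sin(t),z),pose) for r,z in prof for t in a]
    return cv2.convexHull(np.float32(P))
def cen(h): m=cv2.moments(h); return np.array([m["m10"],m["m01"]])/m["m00"],m["m00"]
def disc(k,f,pose):
    H,x,y,lo,hi=DISC[k]; hsv=cv2.cvtColor(f,cv2.COLOR_BGR2HSV).astype(int); h=hsv[...,0].copy()
    if lo<0: h[h>90]-=180
    m=((h>=lo)&(h<=hi)&(hsv[...,1]>130)&(hsv[...,2]>45)).astype(np.uint8); m[228:]=0
    n,l,st,c=cv2.connectedComponentsWithStats(m); q=proj((x,y,H),pose)
    i=max(range(1,n),key=lambda i:st[i,4]-20*np.linalg.norm(c[i]-q))
    hull=cv2.convexHull(np.argwhere(l==i)[:,::-1].astype(np.float32)); c0,a0=cen(hull)
    p=np.array([x,y],float)
    for _ in range(6):
        c1,a1=cen(model(*p,[(46,H),(46,0)],pose)); J=np.array([cen(model(*(p+d),[(46,H),(46,0)],pose))[0]-c1 for d in((1,0),(0,1))]).T
        p+=np.linalg.solve(J,c0-c1)
    return p,a0/a1,hull.reshape(-1,2).min(0),hull.reshape(-1,2).max(0)
E
python3 - <<'E'
from h import *
for n,p in(("w1",([495.439,-157.490,244.755],[-1.53e-3,.99997721,6.5695e-3,2.82e-4])),("w3",([542.3449,-156.795,210.029],[-1.98e-4,.9999989,-1.461e-3,1.354e-4]))):
    p=(np.array(p[0]),np.array(p[1]));f=cv2.imread(f"pics/{n}.png")
    for k in DISC: r=disc(k,f,p);print(n,k,r[0].round(1),round(r[1],3),r[2],r[3])
print(proj((542.3,-156.8,210-39.5),p),proj((542.3,-156.8,210+10.5),p))
E
```

```text
w1 red [ 572.4 -162.2] 0.951 [244.  77.] [322. 158.]Traceback (most recent call last):
  File "<stdin>", line 4, in <module>
  File "h.py", line 37, in disc
    c1,a1=cen(model(*p,[(46,H),(46,0)],pose)); J=np.array([cen(model(*(p+d),[(46,H),(46,0)],pose))[0]-c1 for d in((1,0),(0,1))]).T
                                                               ~~~~~^^^^^^^^^^^^^^^^^^^^^^^^^^^^^
  File "h.py", line 25, in model
    P=[proj((x+r*np.cos(t),y+r*np.sin(t),z),pose) for r,z in prof for t in a]
       ~~~~^^^^^^^^^^^^^^^^^^^^^^^^^^^^^^^^^^^^^^
  File "h.py", line 20, in proj
    c=camera_params("wrist");T=c["tool_from_camera"]
ValueError: time passes only in moves, steps and waits
```

```bash
sed -i 's/^from scipy.*/&\nimport functools\ncamera_params=functools.cache(camera_params)/' h.py
python3 - <<'E'
from h import *
for n,p in(("w1",([495.439,-157.490,244.755],[-1.53e-3,.99997721,6.5695e-3,2.82e-4])),("w3",([542.3449,-156.795,210.029],[-1.98e-4,.9999989,-1.461e-3,1.354e-4]))):
    p=(np.array(p[0]),np.array(p[1]));f=cv2.imread(f"pics/{n}.png")
    for k in DISC: r=disc(k,f,p);print(n,k,r[0].round(1),round(r[1],3),r[2],r[3])
print(proj((542.3,-156.8,210-39.5),p),proj((542.3,-156.8,210+10.5),p))
E
```

```text
w1 red [ 572.4 -162.2] 0.951 [244.  77.] [322. 158.]
w1 green [596.   61.2] 0.897 [41. 50.] [130. 135.]
w1 gold [657.  -42.4] 0.742 [122.   0.] [216.  73.]
w1 blue [ 653.9 -263.7] 0.863 [335.   0.] [424.  84.]
w3 red [ 572.6 -162.2] 0.956 [240. 120.] [324. 204.]
w3 green [596.   61.2] 0.9 [23. 97.] [120. 184.]
w3 gold [667.3 -41.5] 0.948 [108.  13.] [209. 116.]
w3 blue [ 657.5 -263.8] 0.934 [337.  26.] [432. 125.]
[276.33172268 242.00375151] [275.71347738 281.6429778 ]
```

Emit:
{"method": "carry_out", "body": {"commands": [[0.015, [0.029, 0.005, 0], 0], [0.015, [0, 0, 0.035], 0], [0.015, [0, 0, 0.035], 0], [0.015, [0, 0, 0.035], 0], [0.015, [0, 0, 0.02], 0]]}}

```text
t: 6.97
position: [568.6, -158.0, 81.9]
ee_rot: [-0.001, 1.0, 0.001, -0.002]
wrist_force: [-0.5, -0.8, -0.0]
grip_width: 0.266
gripper_force: 12.0
```

Emit:
{"method": "carry_out", "body": {"commands": [[0.015, [0, 0, 0], 0], [0.015, [0, 0, 0], 0], [0.015, [0, 0, 0], 0], [0.015, [0, 0, 0], 0], [0.015, [0, 0, 0], 0]]}}

```text
t: 7.38
position: [572.3, -160.5, 86.7]
ee_rot: [0.0, 1.0, -0.0, 0.002]
wrist_force: [-0.1, 0.0, 0.7]
grip_width: 0.264
gripper_force: 12.0
```

Run:
```python
from h import *
for i in range(4):
    s=read_state();p,f=look("w4");print(p[0],s["grip_width"]*88)
print(disc("red",f,p)[:2],proj((572,-161.3,22),p),proj(p[0]+[0,0,10.5],p))
cv2.imwrite("pics/w4c.png",cv2.resize(f[80:300,180:380],None,fx=2.5,fy=2.5))
```

```text
[ 572.26574396 -160.51018068   86.67144582] 23.2040333407139
[ 572.05685222 -160.57119748   86.35635705] 23.528731788078083
[ 571.85901981 -160.58155856   86.0278087 ] 23.29211611824822
[ 571.66236843 -160.5860547    85.70037343] 23.453625483340048
(array([ 590.96015418, -162.15926951]), 0.48807645149319884) [277.46954439 228.82425159] [275.71925273 281.56017369]
```

View pics/w4c.png

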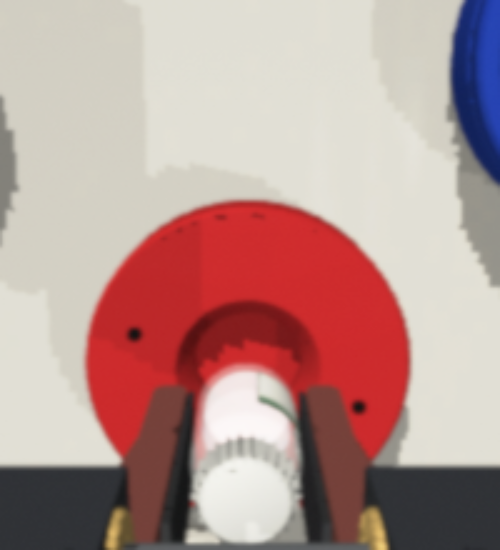

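Disc centre at crop (246,370) and vial axis at crop column 246, so they line up. I'll lower gently.

Emit:
{"method": "carry_out", "body": {"commands": [[0.015, [0, 0, 0.01], 0], [0.015, [0, 0, 0.009], 0], [0.015, [0, 0, 0.006], 0], [0.015, [0, 0, 0.004], 0], [0.015, [0, 0, 0.003], 0]]}}

```text
t: 8.0
position: [570.5, -160.3, 51.4]
ee_rot: [-0.0, 1.0, -0.0, -0.001]
wrist_force: [-0.4, 0.8, -0.8]
grip_width: 0.264
gripper_force: 12.0
```

Emit:
{"method": "carry_out", "body": {"commands": [[0.015, [0, 0, 0.002], 0], [0.015, [0, 0, 0.0015], 0], [0.015, [0, 0, 0.001], 0], [0.015, [0, 0, 0], 0], [0.015, [0, 0, 0], 0]]}}

```text
t: 8.42
position: [571.3, -160.5, 48.4]
ee_rot: [0.0, 1.0, -0.0, 0.0]
wrist_force: [-0.8, -0.1, 0.0]
grip_width: 0.265
gripper_force: 12.0
```

Emit:
{"method": "carry_out", "body": {"commands": [[0.015, [0, 0, 0], 0], [0.015, [0, 0, 0.0005], 0], [0.015, [0, 0, 0.0005], 0], [0.015, [0, 0, 0], 0], [0.015, [0, 0, 0], 0]]}}

```text
t: 8.83
position: [571.4, -160.5, 47.7]
ee_rot: [0.0, 1.0, -0.0, 0.0]
wrist_force: [-1.4, 1.2, 6.5]
grip_width: 0.268
gripper_force: 12.0
```

Contact at the expected height. Release and go to the white bottle.

Emit:
{"method": "carry_out", "body": {"commands": [[0.03, [0, 0, 0], 0], [0.04, [0, 0, 0], 0], [0.05, [0, 0, 0], 0], [0.06, [0, 0, 0], 0], [0.06, [0, 0, 0], 0]]}}

```text
t: 9.25
position: [571.0, -160.5, 47.0]
ee_rot: [-0.0, 1.0, -0.0, -0.0]
wrist_force: [-0.6, 0.9, 0.4]
grip_width: 0.605
gripper_force: 0.0
```

Emit:
{"method": "carry_out", "body": {"commands": [[0.06, [0, 0, -0.015], 0], [0.06, [0, 0, -0.035], 0], [0.06, [0, 0, -0.035], 0], [0.0878, [0, 0, -0.035], 0], [0.0878, [0, 0, -0.033], 0]]}}

```text
t: 9.67
position: [571.0, -160.4, 202.0]
ee_rot: [-0.0, 1.0, -0.0, 0.0]
wrist_force: [0.2, -1.2, -0.8]
grip_width: 0.797
gripper_force: 0.0
```

Emit:
{"method": "carry_out", "body": {"commands": [[0.0878, [-0.032, 0.018, 0], 0], [0.0878, [-0.032, 0.018, 0], 0], [0.0878, [-0.032, 0.018, 0], 0], [0.0878, [-0.031, 0.019, 0], 0], [0.0878, [0, 0, 0.025], 0]]}}

```text
t: 10.08
position: [440.2, -239.1, 178.3]
ee_rot: [0.002, 1.0, -0.004, 0.001]
wrist_force: [0.4, 0.3, -0.5]
grip_width: 1.001
gripper_force: 0.0
```

Emit:
{"method": "carry_out", "body": {"commands": [[0.0878, [0, 0, 0.02], 0], [0.0878, [0, 0, 0], 0], [0.0878, [0, 0, 0], 0], [0.0878, [0, 0, 0], 0], [0.0878, [0, 0, 0], 0]]}}

```text
t: 10.5
position: [445.2, -233.4, 156.3]
ee_rot: [0.0, 1.0, 0.0, 0.001]
wrist_force: [-0.4, -0.3, 0.4]
grip_width: 1.0
gripper_force: 0.0
```

Run:
```python
from h import *
p,f=look("w5"); print(p[0],proj((443.5,-233.5,74),p),proj((572,-161,58),p),proj((445,-79,118),p))
```

```text
[ 445.24719586 -233.41878021  156.26192816] [276.64738807 223.42858582] [173.78936034  42.66277788] [ 27.92520112 242.98778503]
```

View pics/w5.png

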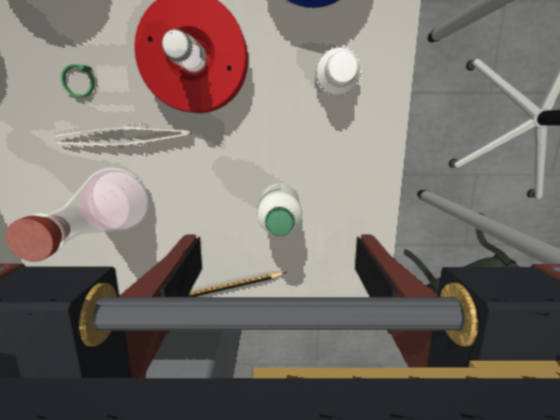

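The vial stands in the red bore. The white bottle's cap is at (279,221), within 2 mm of the tool axis, so I'll grip it.

Emit:
{"method": "carry_out", "body": {"commands": [[0.0878, [0, 0.001, 0.03], 0], [0.0878, [0, 0, 0.03], 0], [0.0878, [0, 0, 0.03], 0], [0.07, [0, 0, 0.017], 0], [0.06, [0, 0, 0], 0]]}}

```text
t: 10.97
position: [442.6, -233.4, 45.7]
ee_rot: [-0.001, 1.0, 0.0, -0.002]
wrist_force: [-0.2, -0.5, 0.8]
grip_width: 0.886
gripper_force: 0.0
```

Emit:
{"method": "carry_out", "body": {"commands": [[0.03, [0, 0, 0], 0], [0.03, [0, 0, 0], 0], [0.03, [0, 0, 0], 0], [0.03, [0, 0, 0], 0], [0.03, [0, 0, 0], 0]], "grip_force": 15}}

```text
t: 11.38
position: [444.8, -234.8, 49.2]
ee_rot: [0.0, 1.0, -0.0, 0.001]
wrist_force: [1.0, -0.3, 0.4]
grip_width: 0.507
gripper_force: 0.0
```

Emit:
{"method": "carry_out", "body": {"commands": [[0.03, [0, 0, 0], 0], [0.03, [0, 0, 0], 0], [0.03, [0, 0, 0], 0], [0.03, [0, 0, 0], 0], [0.03, [0, 0, 0], 0]]}}

```text
t: 11.8
position: [444.5, -234.7, 48.9]
ee_rot: [0.0, 1.0, -0.0, 0.0]
wrist_force: [-0.2, 0.1, 6.0]
grip_width: 0.426
gripper_force: 15.0
```

Emit:
{"method": "carry_out", "body": {"commands": [[0.03, [0, 0, -0.005], 0], [0.03, [0, 0, -0.03], 0], [0.03, [0, 0, -0.035], 0], [0.03, [0, 0, -0.04], 0], [0.03, [0, 0, -0.04], 0]]}}

```text
t: 12.22
position: [443.2, -234.0, 199.7]
ee_rot: [-0.0, 1.0, -0.0, -0.001]
wrist_force: [1.1, -0.1, -1.1]
grip_width: 0.432
gripper_force: 15.0
```

Emit:
{"method": "carry_out", "body": {"commands": [[0.03, [0.016, -0.025, 0], 0], [0.03, [0.016, -0.034, 0], 0], [0.03, [0.016, -0.034, 0], 0], [0.03, [0.016, -0.034, 0], 0], [0.03, [0.016, -0.034, 0], 0]]}}

```text
t: 12.63
position: [524.3, -71.9, 198.6]
ee_rot: [0.0, 1.0, -0.0, 0.0]
wrist_force: [0.0, 0.3, -0.5]
grip_width: 0.429
gripper_force: 15.0
```

Emit:
{"method": "carry_out", "body": {"commands": [[0.03, [0.016, -0.034, 0], 0], [0.03, [0.016, -0.034, 0], 0], [0.03, [0.016, -0.034, 0], 0], [0.03, [0.016, -0.025, 0], 0], [0.03, [0.006, -0.008, 0], 0]]}}

```text
t: 13.05
position: [595.3, 67.5, 198.4]
ee_rot: [-0.001, 1.0, 0.003, 0.0]
wrist_force: [0.1, 0.5, -0.7]
grip_width: 0.427
gripper_force: 15.0
```

Emit:
{"method": "carry_out", "body": {"commands": [[0.03, [0, 0, 0.03], 0], [0.03, [0, 0, 0.02], 0], [0.03, [0, 0, 0.02], 0], [0.03, [0, 0, 0], 0], [0.03, [0, 0, 0], 0]]}}

```text
t: 13.47
position: [593.3, 60.7, 127.5]
ee_rot: [0.0, 1.0, -0.0, -0.001]
wrist_force: [0.3, 0.3, 0.5]
grip_width: 0.427
gripper_force: 15.0
```

Run:
```python
from h import *
for i in range(3):
    s=read_state();p,f=look("w6");print(p[0],s["grip_width"]*88)
print(disc("green",f,p)[:2],proj((594.5,62.5,28),p),proj(p[0]+[0,0,25.5],p))
cv2.imwrite("pics/w6c.png",cv2.resize(f[80:320,160:400],None,fx=2.5,fy=2.5))
```

```text
[593.26341046  60.68826671 127.54088399] 37.55288604922467
[594.2720837   61.07586093 128.76224572] 37.65321892867855
[594.87108993  61.24776978 129.47306738] 38.25070536544704
(array([607.8532652 ,  60.80631149]), 0.6463394212241153) [275.20583241 214.53233084] [275.44173091 299.19271089]
```

View pics/w6c.png

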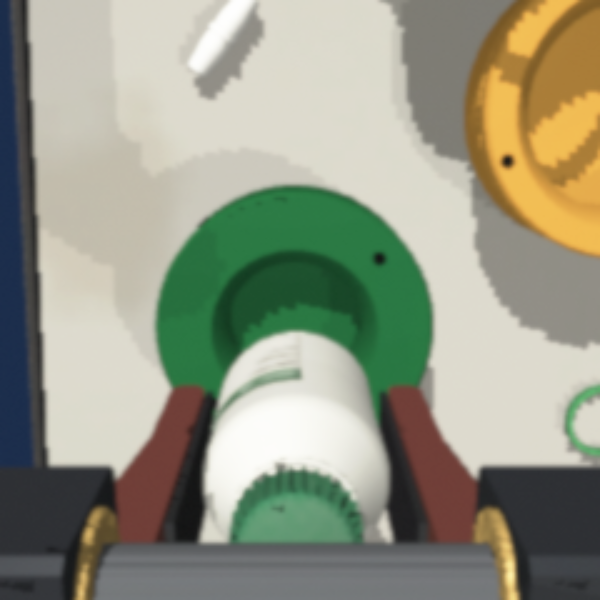

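Disc centre column is ~294 and bottle axis ~297 in the crop, aligned within 1–2 mm. Lower into green.

Emit:
{"method": "carry_out", "body": {"commands": [[0.03, [0.001, -0.001, 0.02], 0], [0.03, [0, 0, 0.02], 0], [0.03, [0, 0, 0.012], 0], [0.03, [0, 0, 0.008], 0], [0.03, [0, 0, 0.004], 0]]}}

```text
t: 14.03
position: [595.1, 62.4, 63.8]
ee_rot: [0.0, 1.0, -0.0, -0.0]
wrist_force: [0.6, 0.5, -0.6]
grip_width: 0.423
gripper_force: 15.0
```

Emit:
{"method": "carry_out", "body": {"commands": [[0.03, [0, 0, 0.003], 0], [0.03, [0, 0, 0.002], 0], [0.03, [0, 0, 0.001], 0], [0.03, [0, 0, 0], 0], [0.03, [0, 0, 0], 0]]}}

```text
t: 14.45
position: [595.5, 62.6, 58.6]
ee_rot: [-0.0, 1.0, -0.0, 0.0]
wrist_force: [0.7, 0.0, -0.2]
grip_width: 0.428
gripper_force: 15.0
```

Emit:
{"method": "carry_out", "body": {"commands": [[0.03, [0, 0, 0.0005], 0], [0.03, [0, 0, 0.0005], 0], [0.03, [0, 0, 0.0005], 0], [0.03, [0, 0, 0], 0], [0.03, [0, 0, 0], 0]]}}

```text
t: 14.87
position: [595.3, 62.5, 56.9]
ee_rot: [0.0, 1.0, -0.0, 0.0]
wrist_force: [-0.6, -0.5, 3.1]
grip_width: 0.424
gripper_force: 15.0
```

Emit:
{"method": "carry_out", "body": {"commands": [[0.045, [0, 0, 0], 0], [0.05, [0, 0, 0], 0], [0.06, [0, 0, 0], 0], [0.06, [0, 0, 0], 0], [0.06, [0, 0, 0], 0]]}}

```text
t: 15.28
position: [595.1, 62.5, 56.6]
ee_rot: [-0.0, 1.0, -0.0, -0.0]
wrist_force: [-0.2, 0.2, -0.2]
grip_width: 0.679
gripper_force: 0.0
```

Emit:
{"method": "carry_out", "body": {"commands": [[0.06, [0, 0, -0.015], 0], [0.06, [0, 0, -0.03], 0], [0.06, [0, 0, -0.035], 0], [0.0878, [0, 0, -0.035], 0], [0.0878, [0, 0, -0.035], 0]]}}

```text
t: 15.7
position: [594.8, 62.5, 208.1]
ee_rot: [-0.0, 1.0, -0.0, -0.0]
wrist_force: [0.5, 0.0, -0.5]
grip_width: 0.799
gripper_force: 0.0
```

Emit:
{"method": "carry_out", "body": {"commands": [[0.0878, [-0.03, -0.002, 0], 0], [0.0878, [-0.034, -0.002, 0], 0], [0.0878, [-0.034, -0.002, 0], 0], [0.0878, [-0.034, -0.002, 0], 0], [0.0878, [-0.022, -0.001, 0], 0]]}}

```text
t: 16.12
position: [437.9, 71.5, 206.3]
ee_rot: [0.0, 1.0, 0.0, -0.001]
wrist_force: [-0.3, 0.3, 0.8]
grip_width: 0.997
gripper_force: 0.0
```

Emit:
{"method": "carry_out", "body": {"commands": [[0.0878, [0, 0, 0], 0], [0.0878, [0, 0, 0], 0], [0.0878, [0, 0, 0], 0], [0.0878, [0, 0, 0], 0], [0.0878, [0, 0, 0], 0]]}}

```text
t: 16.53
position: [442.2, 71.6, 206.6]
ee_rot: [-0.0, 1.0, -0.0, 0.0]
wrist_force: [0.2, 0.7, -0.0]
grip_width: 1.0
gripper_force: 0.0
```

Run:
```python
from h import *
p,f=look("w7"); print(p[0],proj((441,72,102),p),proj((445,-79,118),p),proj((594.5,62.5,82),p))
```

```text
[442.22008083  71.62380279 206.64587296] [276.3315837  214.27678671] [470.20275401 215.14934677] [288.53930309  14.55117542]
```

View pics/w7.png

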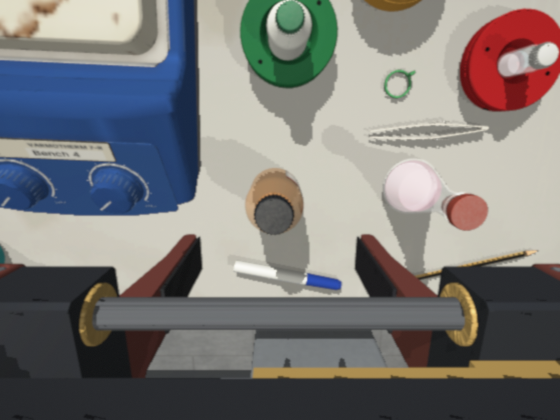

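The white bottle stands in green. The amber cap is at (274,214), so I need only small corrections before gripping.

Emit:
{"method": "carry_out", "body": {"commands": [[0.0878, [-0.001, -0.003, 0.03], 0], [0.0878, [0, 0, 0.035], 0], [0.0878, [0, 0, 0.035], 0], [0.0878, [0, 0, 0.03], 0], [0.08, [0, 0, 0.015], 0]], "grip_force": 25}}

```text
t: 17.0
position: [438.8, 74.2, 58.4]
ee_rot: [0.0, 1.0, -0.0, -0.002]
wrist_force: [0.9, -0.5, 1.1]
grip_width: 0.954
gripper_force: 0.0
```

Emit:
{"method": "carry_out", "body": {"commands": [[0.07, [0, 0, 0], 0], [0.05, [0, 0, 0], 0], [0.045, [0, 0, 0], 0], [0.045, [0, 0, 0], 0], [0.045, [0, 0, 0], 0]]}}

```text
t: 17.42
position: [441.3, 74.8, 62.9]
ee_rot: [-0.0, 1.0, -0.0, 0.001]
wrist_force: [-0.4, 0.6, 1.7]
grip_width: 0.613
gripper_force: 25.0
```

Emit:
{"method": "carry_out", "body": {"commands": [[0.045, [0, 0, 0], 0], [0.045, [0, 0, 0], 0], [0.045, [0, 0, 0], 0], [0.045, [0, 0, 0], 0], [0.045, [0, 0, 0], 0]]}}

```text
t: 17.83
position: [441.4, 74.9, 62.9]
ee_rot: [-0.0, 1.0, -0.0, 0.001]
wrist_force: [-1.0, 0.0, 7.6]
grip_width: 0.613
gripper_force: 25.0
```

Emit:
{"method": "carry_out", "body": {"commands": [[0.045, [0, 0, -0.005], 0], [0.045, [0, 0, -0.02], 0], [0.045, [0, 0, -0.035], 0], [0.045, [0, 0, -0.035], 0], [0.045, [0, 0, -0.035], 0]]}}

```text
t: 18.25
position: [439.1, 74.3, 193.1]
ee_rot: [0.0, 1.0, 0.0, -0.001]
wrist_force: [1.2, -0.4, -2.6]
grip_width: 0.614
gripper_force: 25.0
```

Emit:
{"method": "carry_out", "body": {"commands": [[0.045, [0.015, 0.007, 0], 0], [0.045, [0.026, 0.013, 0], 0], [0.045, [0.026, 0.013, 0], 0], [0.045, [0.026, 0.013, 0], 0], [0.045, [0.026, 0.013, 0], 0]]}}

```text
t: 18.67
position: [559.6, 14.6, 191.9]
ee_rot: [0.0, 1.0, -0.0, -0.0]
wrist_force: [-0.3, 0.1, -1.7]
grip_width: 0.611
gripper_force: 25.0
```

Emit:
{"method": "carry_out", "body": {"commands": [[0.045, [0.026, 0.013, 0], 0], [0.045, [0.026, 0.013, 0], 0], [0.045, [0.026, 0.014, 0], 0], [0.045, [0.02, 0.01, 0], 0], [0.045, [0.009, 0.006, 0], 0]]}}

```text
t: 19.08
position: [667.7, -42.5, 191.4]
ee_rot: [0.0, 1.0, -0.001, 0.0]
wrist_force: [0.2, 0.2, -1.8]
grip_width: 0.616
gripper_force: 25.0
```

Emit:
{"method": "carry_out", "body": {"commands": [[0.045, [0, 0, 0.015], 0], [0.045, [0, 0, 0.02], 0], [0.045, [0, 0, 0.01], 0], [0.045, [0, 0, 0], 0], [0.045, [0, 0, 0], 0]]}}

```text
t: 19.5
position: [665.3, -40.1, 146.4]
ee_rot: [-0.0, 1.0, 0.0, -0.001]
wrist_force: [-0.4, 0.2, -2.2]
grip_width: 0.614
gripper_force: 25.0
```

Run:
```python
from h import *
for i in range(3):
    s=read_state();p,f=look("w8");print(p[0],s["grip_width"]*88)
print(disc("gold",f,p)[:2],proj((665.8,-40.2,34),p),proj(p[0]+[0,0,39],p),proj(p[0]+[0,0,8],p))
m=model(667.3,-41.5,[(46,34)],p);cv2.polylines(f,[np.int32(m)],True,(255,0,255),1)
cv2.imwrite("pics/w8c.png",cv2.resize(f[60:340,140:420],None,fx=2.1,fy=2.1))
```

```text
[665.25251767 -40.13750522 146.40524146] 54.00225802700208
[666.08734925 -40.17225942 147.36340274] 53.87193736872744
[666.53578845 -40.19307405 147.8559795 ] 54.23788622586346
(array([677.5030264 , -41.70449536]), 0.710275086270385) [276.79586196 210.83466099] [275.14575401 318.84390722] [275.74727186 278.96553012]
```

View pics/w8c.png

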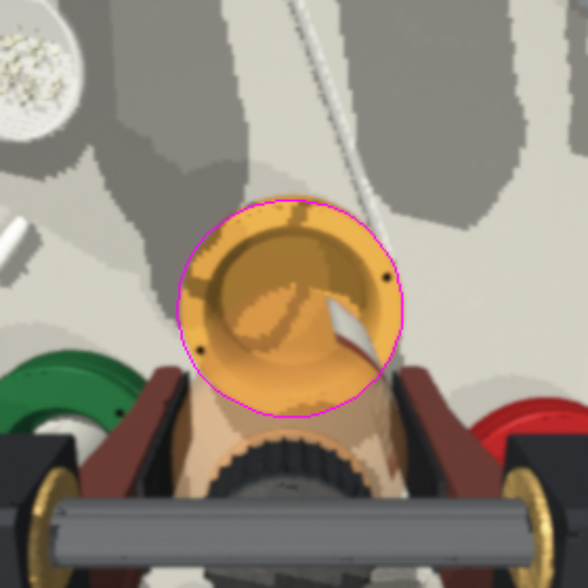

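The overlay circle matches the gold disc, with its centre at crop (291,308), and the bottle axis is near column 290. Lower.

Emit:
{"method": "carry_out", "body": {"commands": [[0.045, [0, 0, 0.025], 0], [0.045, [0, 0, 0.02], 0], [0.045, [0, 0, 0.014], 0], [0.045, [0, 0, 0.008], 0], [0.045, [0, 0, 0.004], 0]]}}

```text
t: 20.07
position: [666.2, -40.5, 75.1]
ee_rot: [0.0, 1.0, -0.0, -0.0]
wrist_force: [-0.5, 0.0, -1.7]
grip_width: 0.613
gripper_force: 25.0
```

Emit:
{"method": "carry_out", "body": {"commands": [[0.045, [0, 0, 0.002], 0], [0.045, [0, 0, 0.001], 0], [0.045, [0, 0, 0.001], 0], [0.045, [0, 0, 0], 0], [0.045, [0, 0, 0], 0]]}}

```text
t: 20.48
position: [666.5, -40.4, 72.2]
ee_rot: [-0.0, 1.0, -0.0, 0.0]
wrist_force: [0.3, 0.2, -2.8]
grip_width: 0.614
gripper_force: 25.0
```

Emit:
{"method": "carry_out", "body": {"commands": [[0.045, [0, 0, 0.0005], 0], [0.045, [0, 0, 0.0005], 0], [0.045, [0, 0, 0.0005], 0], [0.045, [0, 0, 0], 0], [0.045, [0, 0, 0], 0]]}}

```text
t: 20.9
position: [666.3, -40.5, 71.0]
ee_rot: [0.0, 1.0, -0.0, 0.0]
wrist_force: [-2.9, 0.4, 5.9]
grip_width: 0.616
gripper_force: 25.0
```

Emit:
{"method": "carry_out", "body": {"commands": [[0.06, [0, 0, 0], 0], [0.07, [0, 0, 0], 0], [0.08, [0, 0, 0], 0], [0.08, [0, 0, 0], 0], [0.08, [0, 0, 0], 0]]}}

```text
t: 21.32
position: [666.2, -40.5, 70.0]
ee_rot: [-0.0, 1.0, -0.0, 0.0]
wrist_force: [-0.5, 0.7, 0.7]
grip_width: 0.908
gripper_force: 0.0
```

Emit:
{"method": "carry_out", "body": {"commands": [[0.08, [0, 0, -0.015], 0], [0.08, [0, 0, -0.035], 0], [0.08, [0, 0, -0.035], 0], [0.0878, [0, 0, -0.035], 0], [0.0878, [0, 0, -0.03], 0]]}}

```text
t: 21.73
position: [666.5, -40.5, 222.6]
ee_rot: [-0.0, 1.0, -0.0, 0.001]
wrist_force: [-0.9, -0.4, 0.5]
grip_width: 0.991
gripper_force: 0.0
```

Emit:
{"method": "carry_out", "body": {"commands": [[0.0878, [-0.034, 0.006, 0], 0], [0.0878, [-0.034, 0.006, 0], 0], [0.0878, [-0.034, 0.006, 0], 0], [0.0878, [-0.034, 0.006, 0], 0], [0.0878, [-0.034, 0.006, 0], 0]]}}

```text
t: 22.15
position: [494.5, -70.7, 220.1]
ee_rot: [0.0, 1.0, -0.0, 0.0]
wrist_force: [0.1, -0.1, -0.9]
grip_width: 1.001
gripper_force: 0.0
```

Emit:
{"method": "carry_out", "body": {"commands": [[0.0878, [-0.034, 0.006, 0], 0], [0.0878, [-0.016, 0.001, 0], 0], [0.0878, [0, 0, 0], 0], [0.0878, [0, 0, 0], 0], [0.0878, [0, 0, 0], 0]]}}

```text
t: 22.57
position: [447.6, -77.2, 220.6]
ee_rot: [-0.0, 1.0, 0.0, 0.001]
wrist_force: [0.3, -0.1, 0.6]
grip_width: 1.0
gripper_force: 0.0
```

Run:
```python
from h import *
p,f=look("w9"); print(p[0],proj((446,-77,118),p),proj((446,-77,0),p),proj((666,-40,110),p))
```

```text
[447.55522307 -77.19619885 220.61417678] [276.49502267 215.53822538] [276.98593296 187.32677108] [ 220.81778065 -104.28008558]
```

View pics/w9.png

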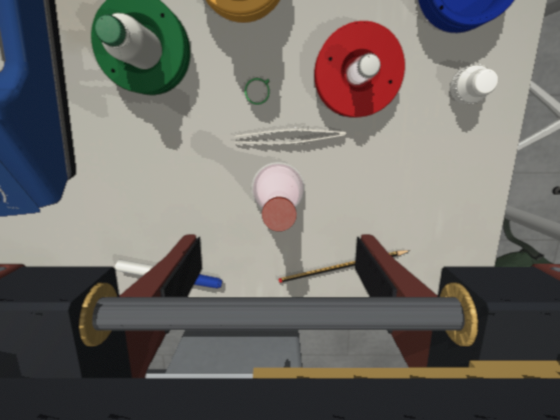

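The stopper is at (279,214) with its axis under the TCP, so I'll grip at 93 mm.

Emit:
{"method": "carry_out", "body": {"commands": [[0.0878, [0, 0, 0.03], 0], [0.0878, [0, 0, 0.035], 0], [0.08, [0, 0, 0.03], 0], [0.07, [0, 0, 0.02], 0], [0.06, [0, 0, 0.009], 0]], "grip_force": 18}}

```text
t: 23.03
position: [445.7, -76.8, 93.3]
ee_rot: [-0.001, 1.0, 0.0, -0.002]
wrist_force: [-1.4, -0.5, -0.1]
grip_width: 0.81
gripper_force: 0.0
```

Emit:
{"method": "carry_out", "body": {"commands": [[0.05, [0, 0, 0], 0], [0.04, [0, 0, 0], 0], [0.022, [0, 0, 0], 0], [0.022, [0, 0, 0], 0], [0.022, [0, 0, 0], 0]]}}

```text
t: 23.45
position: [447.1, -77.5, 97.3]
ee_rot: [0.0, 1.0, -0.0, 0.001]
wrist_force: [1.2, -0.5, 0.8]
grip_width: 0.433
gripper_force: 2.9
```

Emit:
{"method": "carry_out", "body": {"commands": [[0.022, [0, 0, 0], 0], [0.022, [0, 0, 0], 0], [0.022, [0, 0, 0], 0], [0.022, [0, 0, 0], 0], [0.022, [0, 0, 0], 0]]}}

```text
t: 23.87
position: [447.2, -77.4, 97.1]
ee_rot: [0.0, 1.0, -0.0, 0.001]
wrist_force: [-0.1, 1.1, 7.5]
grip_width: 0.42
gripper_force: 18.3
```

Emit:
{"method": "carry_out", "body": {"commands": [[0.022, [0, 0, 0], 0], [0.022, [0, 0, 0], 0], [0.022, [0, 0, -0.003], 0], [0.022, [0, 0, -0.005], 0], [0.022, [0, 0, -0.01], 0]]}}

```text
t: 24.28
position: [445.1, -77.4, 113.9]
ee_rot: [-0.0, 1.0, -0.0, -0.001]
wrist_force: [0.3, -0.7, -0.5]
grip_width: 0.417
gripper_force: 17.7
```

Emit:
{"method": "carry_out", "body": {"commands": [[0.022, [0, 0, -0.02], 0], [0.022, [0, 0, -0.03], 0], [0.022, [0, 0, -0.03], 0], [0.022, [0, 0, -0.03], 0], [0.022, [0, 0, -0.015], 0]]}}

```text
t: 24.7
position: [447.2, -77.4, 243.3]
ee_rot: [0.0, 1.0, -0.0, 0.002]
wrist_force: [-0.0, -0.3, -0.7]
grip_width: 0.418
gripper_force: 17.7
```

Emit:
{"method": "carry_out", "body": {"commands": [[0.022, [0.013, 0.011, 0], 0], [0.022, [0.024, 0.021, 0], 0], [0.022, [0.024, 0.021, 0], 0], [0.022, [0.024, 0.021, 0], 0], [0.022, [0.024, 0.021, 0], 0]]}}

```text
t: 25.12
position: [555.7, -173.5, 240.1]
ee_rot: [0.0, 1.0, -0.0, 0.0]
wrist_force: [-0.1, 0.3, -0.4]
grip_width: 0.422
gripper_force: 17.7
```

Emit:
{"method": "carry_out", "body": {"commands": [[0.022, [0.024, 0.021, 0], 0], [0.022, [0.024, 0.021, 0], 0], [0.022, [0.024, 0.021, 0], 0], [0.022, [0.018, 0.017, 0], 0], [0.022, [0.011, 0.01, 0], 0]]}}

```text
t: 25.53
position: [657.0, -265.0, 239.4]
ee_rot: [0.0, 1.0, -0.001, 0.0]
wrist_force: [0.4, 0.1, -0.6]
grip_width: 0.421
gripper_force: 17.7
```

Emit:
{"method": "carry_out", "body": {"commands": [[0.022, [0, 0, 0.015], 0], [0.022, [0, 0, 0.025], 0], [0.022, [0, 0, 0.01], 0], [0.022, [0, 0, 0], 0], [0.022, [0, 0, 0], 0]]}}

```text
t: 25.95
position: [655.6, -262.3, 189.3]
ee_rot: [-0.0, 1.0, -0.0, -0.001]
wrist_force: [-0.1, -0.0, -0.4]
grip_width: 0.422
gripper_force: 17.7
```

Run:
```python
from h import *
for i in range(3):
    s=read_state();p,f=look("w10");print(p[0],s["grip_width"]*88)
print(disc("blue",f,p))
P=np.array([656,-262.3,190])  # commanded
for c,pr,col in(((657.5,-263.8),[(46,30)],(255,0,255)),((657.5,-263.8),[(40.5,30)],(0,255,255)),((657.5,-263.8),[(31.5,P[2]-96.2)],(0,255,0))):
    cv2.polylines(f,[np.int32(model(*c,pr,p))],True,col,1)
cv2.imwrite("pics/w10c.png",cv2.resize(f[60:340,140:420],None,fx=2.1,fy=2.1))
```

```text
[ 655.62544003 -262.27878402  189.32024998] 37.157903938867356
[ 656.36305627 -262.42788793  190.340736  ] 36.96194047584309
[ 656.71133105 -262.54244067  190.85637975] 36.88982537300879
(array([ 667.40599224, -264.09816409]), 0.6974231204762377, array([234., 150.], dtype=float32), array([322., 214.], dtype=float32))
```

View pics/w10c.png

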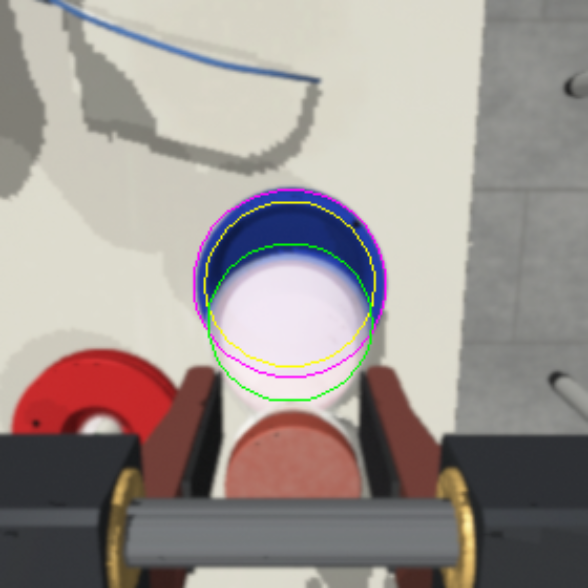

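The flask base at crop (292,~328) sits about 3 mm toward −x of the centred prediction (green, 322). I'll shift +3 mm in x and lower in stages, watching force.

Emit:
{"method": "carry_out", "body": {"commands": [[0.022, [0.003, 0, 0.015], 0], [0.022, [0, 0, 0.025], 0], [0.022, [0, 0, 0.016], 0], [0.022, [0, 0, 0.008], 0], [0.022, [0, 0, 0.004], 0]]}}

```text
t: 26.52
position: [658.4, -262.1, 119.3]
ee_rot: [-0.0, 1.0, -0.0, -0.001]
wrist_force: [0.7, 0.2, -1.1]
grip_width: 0.422
gripper_force: 17.7
```

Emit:
{"method": "carry_out", "body": {"commands": [[0.022, [0, 0, 0.004], 0], [0.022, [0, 0, 0.004], 0], [0.022, [0, 0, 0.003], 0], [0.022, [0, 0, 0.002], 0], [0.022, [0, 0, 0], 0]]}}

```text
t: 26.93
position: [659.1, -262.5, 108.2]
ee_rot: [0.0, 1.0, -0.0, 0.0]
wrist_force: [-0.8, 0.1, -1.4]
grip_width: 0.417
gripper_force: 17.7
```

Emit:
{"method": "carry_out", "body": {"commands": [[0.022, [0, 0, 0.001], 0], [0.022, [0, 0, 0.001], 0], [0.022, [0, 0, 0.0005], 0], [0.022, [0, 0, 0], 0], [0.022, [0, 0, 0], 0]]}}

```text
t: 27.35
position: [659.1, -262.5, 105.8]
ee_rot: [0.0, 1.0, -0.0, 0.0]
wrist_force: [-0.0, 0.1, -0.6]
grip_width: 0.415
gripper_force: 17.7
```

Emit:
{"method": "carry_out", "body": {"commands": [[0.022, [0, 0, 0.0005], 0], [0.022, [0, 0, 0.0005], 0], [0.022, [0, 0, 0.0003], 0], [0.022, [0, 0, 0], 0], [0.022, [0, 0, 0], 0]]}}

```text
t: 27.77
position: [659.5, -262.6, 105.4]
ee_rot: [0.0, 1.0, -0.0, 0.001]
wrist_force: [-1.8, 1.0, 6.1]
grip_width: 0.417
gripper_force: 18.2
```

Contact at 105.4, against about 105.1 expected, so it's on the bottom. Release, rise and check.

Emit:
{"method": "carry_out", "body": {"commands": [[0.04, [0, 0, 0], 0], [0.045, [0, 0, 0], 0], [0.055, [0, 0, 0], 0], [0.06, [0, 0, 0], 0], [0.07, [0, 0, 0], 0]]}}

```text
t: 28.18
position: [659.0, -262.5, 104.1]
ee_rot: [-0.0, 1.0, -0.0, -0.0]
wrist_force: [0.6, 0.5, -0.8]
grip_width: 0.699
gripper_force: 0.0
```

Emit:
{"method": "carry_out", "body": {"commands": [[0.07, [0, 0, 0], 0], [0.07, [0, 0, -0.02], 0], [0.0878, [0, 0, -0.035], 0], [0.0878, [0, 0, -0.04], 0], [0.0878, [0, 0, -0.035], 0]]}}

```text
t: 28.6
position: [659.0, -262.5, 236.2]
ee_rot: [-0.0, 1.0, -0.0, 0.0]
wrist_force: [0.8, -0.7, 0.0]
grip_width: 0.975
gripper_force: 0.0
```

Emit:
{"method": "carry_out", "body": {"commands": [[0.0878, [-0.02, 0.02, 0], 0], [0.0878, [-0.03, 0.025, 0], 0], [0.0878, [-0.03, 0.025, 0], 0], [0.0878, [-0.03, 0.025, 0], 0], [0.0878, [0, 0, 0], 0]]}}

```text
t: 29.02
position: [541.4, -365.9, 234.5]
ee_rot: [0.002, 1.0, -0.006, -0.002]
wrist_force: [-0.5, -1.4, -0.3]
grip_width: 0.998
gripper_force: 0.0
```

Emit:
{"method": "carry_out", "body": {"commands": [[0.0878, [-0.03, 0.03, 0], 0], [0.0878, [-0.03, 0.03, 0], 0], [0.0878, [-0.03, 0.03, 0], 0], [0.0878, [0, 0, 0], 0], [0.0878, [0, 0, 0], 0]]}}

```text
t: 29.43
position: [457.8, -448.7, 234.4]
ee_rot: [0.001, 1.0, -0.003, -0.001]
wrist_force: [1.0, 0.8, -0.0]
grip_width: 0.998
gripper_force: 0.0
```

Run:
```python
from h import *
f=grab_frame("side");g=grab_frame("scene");s=read_state();print(s["position"],s["t"],s["wrist_force"])
a=cv2.resize(f[190:350,270:400],(390,480),interpolation=2);b=cv2.resize(g[155:255,240:360],(400,333),interpolation=2)
c=np.zeros((480,800,3),np.uint8);c[:,:390]=a;c[:333,395:795]=b;cv2.imwrite("pics/end.png",c)
```

```text
[ 461.39328674 -445.15141538  234.36402064] 29.5333 [-0.01381859  0.45136694  0.34203226]
```

View pics/end.png

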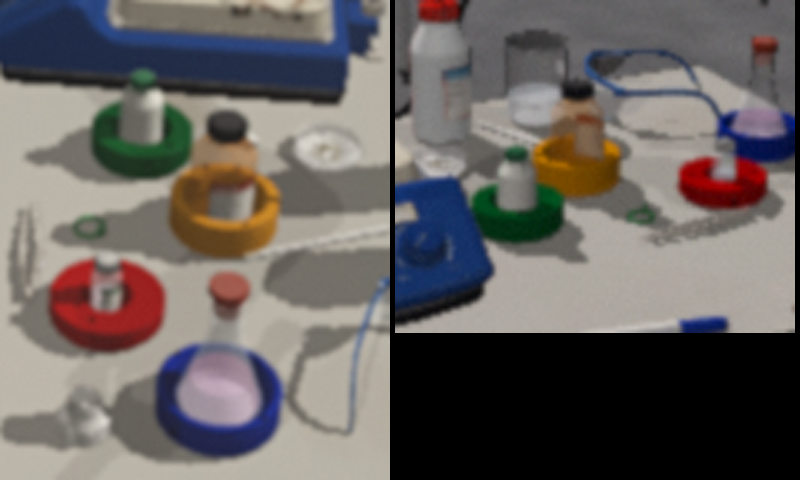

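Both views show all four vessels upright in their own inserts, and the contact heights match the bore bottoms. Handing in.

```bash
python3 -c "
from plant import *
print(hand_in())"
```

```text
the job is handed in; nothing more can be done
None
```

All four vessels are upright and released in their own inserts, each lowered gently until it touched at the bore-bottom height; the job was handed in at about 30 s.

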